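# Drive the dowel pin out of the bearing block

## Task

Take the slimmer of the two drifts from the wooden rack and use it to push the stuck dowel pin down through the bore of the bearing block until the pin is completely out below the block. The block has been clamped somewhere along its rails, so feel for the bore, and never press the drift on the block or pin with more than 25 N. Then pull the drift out again and hang it back upright in the rack hole it came from; leave the thick drift where it is.

Things in the scene. Friction and masses are not known exactly. Their poses are not given: they have to be found in the camera images.
- fixture: Fixed drive-out fixture; origin at the centre of its underside on the table, z up. Dark base plate 94 (x) x 150 (y) x 10 mm; on it two rails along the fixture's y, 24 mm high, 40 mm apart; on these a bearing block 80 (x) x 60 (y) x 35 mm with a flat top face 69 mm above the origin. Two low screw heads stand 5.5 mm above that face, 31 mm either side of the bore along x.
- rail_mid (a point): Point fixed on the fixture, 69 mm above its origin (level with the block's top face, axes as the fixture). The block is clamped (does not move) with its centre anywhere from -12 to +12 mm from here along y, 0 in x: not measured, to be felt or seen. A round vertical bore, 15 mm diameter with a 1 mm chamfer, goes through the block's centre.
- pin (a joint): Travel down the bore (m) of the steel dowel pin, 14.4 mm diameter, 20 mm long. At 0 its top is 10 mm below the block's top face; it starts between 0 and 0.004. It moves only when pushed (about 9 N plus 1 N per 10 mm/s) and stays where left. At 0.025 its top is level with the block's underside: just out; at 0.029 it stops hard on the base plate.
- drift_slim: Slim drift, loose steel tool, about 0.14 kg, upright in a rack hole; origin at the centre of its tip (lower end), z up along it. Tip 6 mm diameter, a cone to 12 mm at 6 mm height, 12 mm shaft, collar of 32 mm diameter from 37.5 to 42.5 mm, then a round grip of 18 mm diameter up to 102.5 mm. Pushed in until the collar meets the block, it has moved the pin to 0.0275.
- drift_thick: The thick drift, same heights as the slim one but a 17 mm shaft with a 12 mm tip and a round grip of 28 mm diameter: too thick for the bore. Loose, in the other rack hole, its top 105 mm above the table. Origin at the centre of its tip, z up.
- rack: Fixed wooden rack block 64 (x) x 150 (y) x 40 mm; origin at the centre of its underside, z up. Two vertical through holes of 20 mm diameter at y = -40 and +40 mm. Each drift hangs with its collar on the top face and its tip 2.5 mm above the table; either may be in either hole.
Mind the look-alikes: they are no part of the job. What is shaped like the drift_slim but purple is not meant.

How it is judged:
On the way:
1. the slim drift, in the bore, has driven the pin out below the block (value of joint pin above 0.025 m and z of drift_slim in the frame of fixture below 0.04 m and angle between the z axis of drift_slim and the z axis of fixture, either way round below 0.2 rad), for 0.1 s.
At the end, for the whole second after the job is handed in: The pin is right out of the bore below the block (travel over 0.025 m); the slim drift hangs at rest, upright within 7 degrees, its tip within 12 mm of its starting place in the rack; the thick drift stands upright in its own hole, within 12 mm of its starting place (value of joint pin above 0.025 m and distance of each of drift_slim, drift_thick from where it was at the start of the episode below 0.012 m and angle between each of drift_slim, drift_thick's own z axis and vertical below 0.12 rad and linear speed of drift_slim below 0.02 m/s); the robot touches nothing.
It fails at once if the slim drift presses on the fixture (block or pin) with more than 25 N (contact force between drift_slim and fixture above 25 N).
It fails at once if the thick drift is pulled out of its hole (distance of drift_thick from where it was at the start of the episode above 0.025 m).
It also fails if it takes over 67 s, if anything falls off the work surface, if the arm or the gripper's body presses on something with over 40 N, if the wrist force passes 120 N, or if a joint passes its speed limit or range.

## Robot

A 6-joint arm with a two-finger parallel gripper is mounted at the origin on the work surface; the furniture and walls round the work are solid. World frame = base frame: x ahead of the robot, y to its left, z up, the work surface at z = 0. Lengths are in m, angles in rad, forces in N, time in s.
With the tool pointing down it reaches from about 0.275 to 0.825 m from the base axis. Payload 5.2 kg.
Tool frame: the origin (TCP) lies on the mounting face of the last link; the fingertips stand 186 mm ahead of it and the grasp point (between the pads) lies 167 mm ahead of it; z points along the fingers, y is the line along which they close (so a half turn about z gives the same grasp; the last joint's range is limited). The gripper opens to 93 mm and grips with 3 to 60 N. Pads are 15 mm wide; open, the fingers measure 128 mm over their backs; the gripper's body (75 mm by 188 mm) begins 65 mm behind the grasp point.
Start: joints at [0.936, 0.259, 1.535, -0, 1.348, -0.203], TCP at [0.23, 0.5, 0.405] pointing down, gripper open.
Joint ranges: [-3.14, 3.14], [-0.91, 2.08], [0.19, 2.58], [-1.22, 4.36], [0.22, 2.71], [-3.12, 3.12]. Speed limits (rad/s): [2.57, 2.57, 3.14, 3.14, 3.14, 3.14].

## Interface

Orientations are given as a rotation vector (axis times angle).
In Python, from bench import arm, get_image, camera_params, hand_in gives the robot as it stands.
- The arm moves only by the tool servo_tool, never from a script. Its argument "motion" is a list of rows, each a list of 3 entries, a list of its own where there are three numbers: the shift along the tool's x, y, z in mm, then the turn, a rotation vector about the tool's x, y, z in degrees, then the opening in per cent of the stroke, from 0 (shut) to 100 (fully open). A call has 1 to 20 rows; each row shifts and turns the commanded pose from where the row before left it, along the tool's axes as they then stand; what a row does not reach is not made up. A row lasts 1/12 s, in which the tool goes at most 41.7 mm and 7.16 degrees, less where a joint would pass 70% of its speed; a pose out of reach is approached as far as the arm can. A call is refused whole if a number of a shift passes 41.7 or a number of a turn 7.16, either way. A call with a gripper value outside its range is refused whole. The fingers move at their own pace and stop on an object; the grip force is fixed at half the most. Time passes only in rows, so rows that do not move let the fingers close. It gives the time, the measured TCP pose, the force, the opening and the grip force at its end, in the units of the state.
- arm.sense(): the state, without advancing time (a new reading comes with each control period).
- get_image(name): name is "scene" or "top" or "wrist"; returns (picture, depth): 384x512x3 uint8, red, green, blue; 384x512 float32, m along the optical axis (not along the pixel's ray), 0 where there is no reading.
- camera_params(name): a dict with "mtx" (3x3 intrinsics, pixels), "rvec" (rotation vector, rad) and "tvec" (3), from world to camera coordinates, as OpenCV has them; the wrist camera has in their place "tool_from_camera" (4x4, takes a point from camera to tool coordinates, whose origin is the TCP and whose axes are the flange's). Camera axes: x right, y down, z forward; pixel columns grow to the right and rows downward; lengths in m; the calibration is good to about 2 mm. A picture is of the moment at which its call begins: read the wrist's pose just before it. camera_params takes no time and is no camera call.
- hand_in(): hands the job in; it is judged then, once.
The state is a dict: "time_s": time; "q": joint angles; "joint_vel": joint speeds; "effort": joint torques, N m; "tcp_pos": TCP position; "tool_rot": TCP orientation; "ft_force": force on the tool from outside, world axes, zero at the start; "torque": the same for the moment, N m; "width": opening from 0.0 (shut) to 1.0 (fully open); "grasp_force": force on a finger pad.
Only numpy, scipy, OpenCV 4.12 (cv2) and the standard library are available. Lean on these libraries where they do the work, as an engineer would, in place of code of your own. Each camera call takes 0.05 s, during which the arm holds its last target. There are 200 camera calls.

## Working session

There is one attempt and no reset: what is moved stays moved. The work goes in short steps, Python scripts to look and compute and a tool call to move; the robot and the scene stay as the last step left them, time stands still between calls to the robot, and variables do not carry over. Pictures are saved under pics/ and viewed, at most 10 in all, crops included, and the job is handed in when it is done.

Besides the shell and the picture viewer there is one more tool, called as name(argument=value, ...), one argument or row to a line, values as JSON. servo_tool: Moves the arm, as the interface text tells. Its arguments: {"type":"object","properties":{"motion":{"type":"array","items":{"type":"array"}}},"required":["motion"]}

```bash
mkdir -p pics
cat > h.py <<'E'
import numpy as np, cv2
from scipy.spatial.transform import Rotation as R
from bench import arm,get_image,camera_params,hand_in
def cloud(name):
    s=arm.sense(); im,d=get_image(name); p=camera_params(name); K=np.array(p["mtx"])
    v,u=np.mgrid[:d.shape[0],:d.shape[1]]
    c=np.stack([(u-K[0,2])/K[0,0]*d,(v-K[1,2])/K[1,1]*d,d],-1)
    if "rvec" in p:
        M=R.from_rotvec(np.ravel(p["rvec"])).as_matrix(); w=(c-np.ravel(p["tvec"]))@M
    else:
        T=np.array(p["tool_from_camera"]); w=c@T[:3,:3].T+T[:3,3]
        w=w@R.from_rotvec(s["tool_rot"]).as_matrix().T+s["tcp_pos"]
    w[d==0]=np.nan
    return im,w
def save(n,im): cv2.imwrite("pics/"+n,im[...,::-1])
E
python3 - <<'E'
from h import *
a,w=cloud("scene"); b,v=cloud("top"); np.savez("c.npz",a=a,w=w,b=b,v=v)
m=np.hstack([a,b]); save("0.png",cv2.resize(m,(800,300),interpolation=cv2.INTER_AREA)); save("top.png",cv2.resize(b,(800,600)))
s=arm.sense();print({k:s[k] for k in("time_s","tcp_pos","tool_rot","ft_force","width")})
E
```

```text
{'time_s': 0.1, 'tcp_pos': array([0.23006476, 0.49937591, 0.40400882]), 'tool_rot': array([-6.72882511e-01, -3.06802996e+00,  2.30705785e-03]), 'ft_force': array([ 0.02235147, -0.05315857,  0.27963847]), 'width': 1.0002998219179733}
```

View pics/0.png

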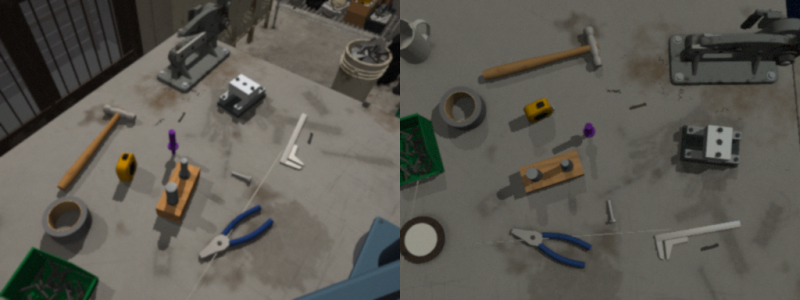

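View pics/top.png

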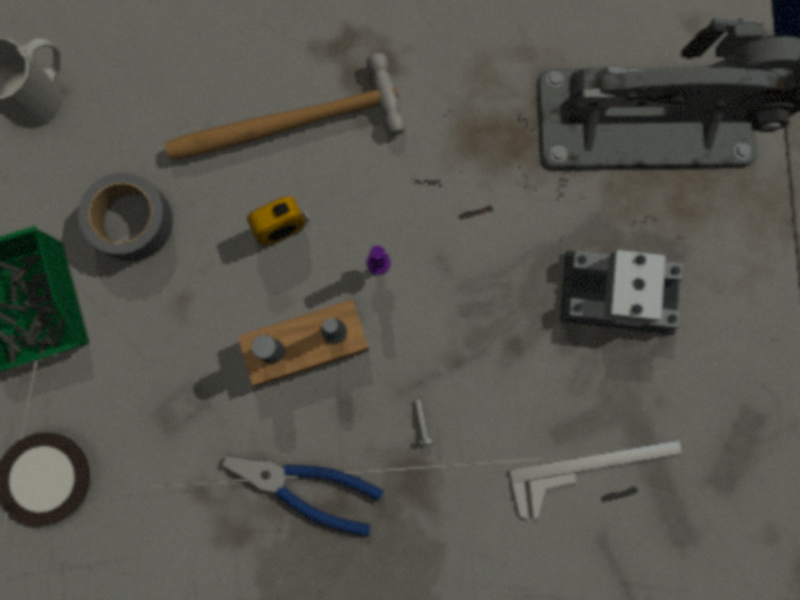

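The scene view shows the rack, fixture and purple decoy. In the top view (800x600), the candidates are the rack's right drift (333,328), slim and grey; its left drift (265,347), thick and grey; and the purple look-alike (377,260), which stands off the rack. The right rack drift fits. The block is at (638,284), with its bore in the middle of three dark spots. Next I'll confirm in a crop and measure.

Run:
```python
from h import *
z=np.load("c.npz"); b,v=z["b"],z["v"]; f=1.5625
c1=cv2.resize(b[185:250,145:260],None,fx=5,fy=5,interpolation=cv2.INTER_CUBIC)[:325,:400]; c2=cv2.resize(b[155:220,355:440],None,fx=5,fy=5,interpolation=cv2.INTER_CUBIC)[:325,:400]
save("crop.png",np.hstack([c1,c2]))
p=camera_params("top");M=R.from_rotvec(np.ravel(p["rvec"])).as_matrix();print("cam",-M.T@np.ravel(p["tvec"]),M.round(3).tolist())
def reg(x0,x1,y0,y1,lo,hi,n):
    q=v[int(y0/f):int(y1/f),int(x0/f):int(x1/f)].reshape(-1,3); q=q[(q[:,2]>lo)&(q[:,2]<hi)]
    (cx,cy),wh,an=cv2.minAreaRect(q[:,:2].astype(np.float32)*1000)
    print(n,len(q),q.mean(0).round(4),"rect",round(cx,1),round(cy,1),np.round(wh,1),round(an,1),"zmed",np.median(q[:,2]).round(4))
reg(312,355,305,350,.085,.13,"right grip")
reg(240,300,320,372,.085,.13,"left grip")
reg(360,395,240,280,.05,.2,"purple")
reg(230,375,290,390,.033,.041,"rack top")
reg(230,375,290,390,.02,.2,"rack all")
reg(550,690,235,345,.062,.072,"block top")
reg(550,690,235,345,.025,.045,"rails top")
reg(550,690,235,345,.004,.2,"fixture all")
```

```text
cam [0.44832164 0.04173265 0.9794959 ] [[-0.018, -1.0, 0.012], [-0.989, 0.016, -0.146], [0.146, -0.015, -0.989]]
right grip 89 [0.553  0.1099 0.1029] rect 553.1 110.0 [16.3 16.8] 1.6 zmed 0.1043
left grip 214 [0.53   0.1865 0.1032] rect 530.5 187.3 [26.9 26.9] 44.9 zmed 0.1042
purple 125 [0.6376 0.0543 0.0908] rect 640.1 54.5 [17.3 17.2] 22.4 zmed 0.1002
rack top 1606 [0.5416 0.1468 0.039 ] rect 542.0 149.6 [ 64.4 150.1] 17.2 zmed 0.0392
rack all 2603 [0.5402 0.1485 0.0478] rect 542.0 149.6 [ 64.5 150.1] 17.2 zmed 0.0402
block top 1217 [ 0.6024 -0.2635  0.0685] rect 602.8 -264.6 [61.7 80.5] 82.5 zmed 0.0686
rails top 997 [ 0.5977 -0.2498  0.0344] rect 600.9 -260.6 [140.6  88.7] 82.6 zmed 0.034
fixture all 3563 [ 0.5996 -0.252   0.0407] rect 609.4 -255.9 [174.  140.8] 88.5 zmed 0.0354
```

View pics/crop.png

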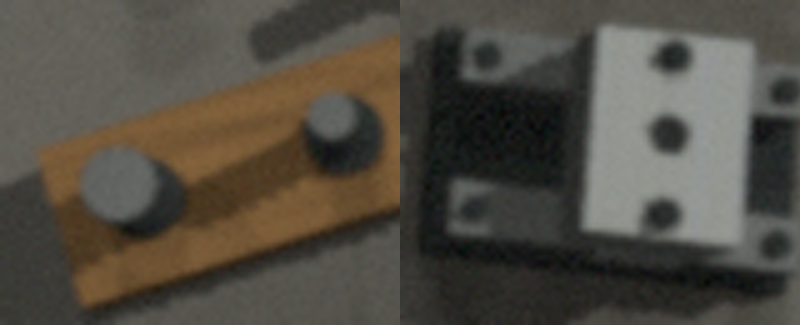

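The crop confirms the slim grey drift is on the right, with grip Ø≈17 mm and top at 104 mm, near (0.553, 0.110). The left one is Ø27, the thick drift. The bore is the middle dark disc, near (0.603,-0.265). I'll turn so the fingers close across the rack, and move above it.

servo_tool(
  motion=[
    [[0,0,0],[0,0,6.93],100],
    [[0,0,0],[0,0,6.93],100],
    [[0,0,0],[0,0,6.93],100],
    [[0,0,0],[0,0,6.93],100],
    [[0,0,0],[0,0,6.93],100],
    [[0,0,0],[0,0,6.93],100],
    [[0,0,0],[0,0,6.93],100],
  ],
)

```text
time_s: 0.68
tcp_pos: [0.2301, 0.4994, 0.4042]
tool_rot: [1.882, 2.516, -0.002]
ft_force: [0.7, -0.0, -0.4]
width: 0.998
grasp_force: 0.0
```

servo_tool(
  motion=[
    [[-31,13,0],[0,0,0],60],
    [[-31,13,0],[0,0,0],60],
    [[-31,13,0],[0,0,0],60],
    [[-31,13,0],[0,0,0],60],
    [[-31,13,0],[0,0,0],60],
    [[-31,13,0],[0,0,0],60],
    [[-31,13,0],[0,0,0],60],
    [[-31,13,0],[0,0,0],60],
    [[-31,13,0],[0,0,0],60],
    [[-31,13,0],[0,0,0],60],
    [[-31,13,0],[0,0,0],60],
    [[-31,13,0],[0,0,0],60],
    [[-31,13,0],[0,0,0],60],
    [[-31,13,0],[0,0,0],60],
    [[-31,13,0],[0,0,0],60],
    [[0,0,0],[0,0,0],60],
    [[0,0,0],[0,0,0],60],
    [[0,0,0],[0,0,0],60],
  ],
)

```text
time_s: 2.18
tcp_pos: [0.5505, 0.1106, 0.4041]
tool_rot: [-1.874, -2.519, 0.001]
ft_force: [-0.9, 0.9, -0.5]
width: 0.602
grasp_force: 0.0
```

```bash
cat >> h.py <<'E'
def togo(x,y,z):
    s=arm.sense(); Rm=R.from_rotvec(s["tool_rot"]).as_matrix(); g=s["tcp_pos"]+Rm[:,2]*.167
    print("t",round(s["time_s"],2),"grasp",g.round(4),"axes",Rm.round(3).tolist(),"shift mm",(Rm.T@(np.array([x,y,z])-g)*1e3).round(1),"F",s["ft_force"].round(2),"w",round(s["width"]*93,1),"gf",s["grasp_force"])
E
python3 - <<'E'
from h import *
togo(.5531,.110,.085)
im,w=cloud("wrist"); save("w1.png",im)
zz=w[...,2]; print(np.nanmin(zz))
hi=(zz>.095)&(zz<.115)
n,l,st,c=cv2.connectedComponentsWithStats(hi.astype(np.uint8))
for i in range(1,n):
    if st[i,4]>80:
        q=w[l==i]; print(st[i].tolist(),q.mean(0).round(4),[round(float(k),4) if np.isscalar(k) else np.round(k,4) for k in cv2.minEnclosingCircle((q[:,:2]).astype(np.float32))])
E
```

```text
t 2.18 grasp [0.5502 0.1107 0.2371] axes [[-0.288, 0.958, -0.002], [0.958, 0.288, 0.001], [0.001, -0.002, -1.0]] shift mm [ -1.7   2.8 152.1] F [-0.87  0.86 -0.48] w 56.0 gf 0.0
-0.003733277608210961
[245, 77, 33, 34, 883] [0.5324 0.1879 0.1044] [array([0.5326, 0.1879]), 0.0143]
[251, 174, 20, 21, 331] [0.5556 0.1119 0.1037] [array([0.5559, 0.1112]), 0.0092]
```

View pics/w1.png

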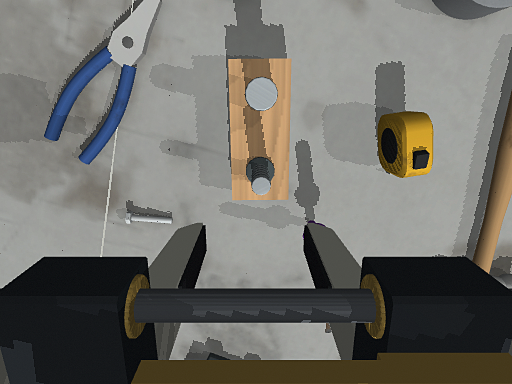

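The wrist view shows the slim drift top at (261,184) → (0.556,0.112), and the thick one at (262,94). This agrees with the top view to about 2.5 mm. I'll descend on the mean of the two and close.

servo_tool(
  motion=[
    [[-1,4,15],[0,0,0],60],
    [[0,0,20],[0,0,0],60],
    [[0,0,20],[0,0,0],60],
    [[0,0,20],[0,0,0],60],
    [[0,0,20],[0,0,0],60],
    [[0,0,20],[0,0,0],60],
    [[0,0,20],[0,0,0],60],
    [[0,0,17],[0,0,0],60],
    [[0,0,0],[0,0,0],60],
    [[0,0,0],[0,0,0],60],
  ],
)

```text
time_s: 3.07
tcp_pos: [0.5541, 0.1118, 0.2524]
tool_rot: [-1.871, -2.521, 0.002]
ft_force: [-0.4, -0.3, 0.4]
width: 0.6
grasp_force: 0.0
```

servo_tool(
  motion=[
    [[0,0,0],[0,0,0],0],
    [[0,0,0],[0,0,0],0],
    [[0,0,0],[0,0,0],0],
    [[0,0,0],[0,0,0],0],
    [[0,0,0],[0,0,0],0],
    [[0,0,0],[0,0,0],0],
    [[0,0,0],[0,0,0],0],
    [[0,0,0],[0,0,0],0],
    [[0,0,0],[0,0,0],0],
    [[0,0,0],[0,0,0],0],
    [[0,0,0],[0,0,0],0],
    [[0,0,0],[0,0,0],0],
  ],
)

```text
time_s: 4.07
tcp_pos: [0.5552, 0.1106, 0.253]
tool_rot: [1.874, 2.521, 0.0]
ft_force: [0.4, 0.4, 3.1]
width: 0.19
grasp_force: 30.0
```

Run:
```python
from h import *
togo(.5545,.111,.2)
```

```text
t 4.07 grasp [0.5552 0.1106 0.086 ] axes [[-0.288, 0.958, 0.001], [0.958, 0.288, -0.0], [-0.0, 0.0, -1.0]] shift mm [   0.6   -0.5 -114. ] F [0.43 0.43 3.05] w 17.7 gf 29.99950021505356
```

Gripped at 17.7 mm. Lifting straight up.

servo_tool(
  motion=[
    [[0,0,-5],[0,0,0],0],
    [[0,0,-10],[0,0,0],0],
    [[0,0,-10],[0,0,0],0],
    [[0,0,-10],[0,0,0],0],
    [[0,0,-15],[0,0,0],0],
    [[0,0,-20],[0,0,0],0],
    [[0,0,-20],[0,0,0],0],
    [[0,0,-20],[0,0,0],0],
    [[0,0,0],[0,0,0],0],
    [[0,0,0],[0,0,0],0],
    [[0,0,0],[0,0,0],0],
  ],
)

```text
time_s: 4.98
tcp_pos: [0.5546, 0.1107, 0.3621]
tool_rot: [-1.874, -2.521, 0.001]
ft_force: [-0.2, -0.4, -2.0]
width: 0.187
grasp_force: 30.0
```

Run:
```python
from h import *
togo(.6028,-.2646,.196)
```

```text
t 4.98 grasp [0.5544 0.1106 0.1951] axes [[-0.288, 0.958, -0.001], [0.958, 0.288, -0.0], [0.0, -0.001, -1.0]] shift mm [-373.3  -61.8   -0.9] F [-0.25 -0.38 -2.01] w 17.4 gf 29.997496604919434
```

servo_tool(
  motion=[
    [[-15,-2,-2],[0,0,0],0],
    [[-34,-5,0],[0,0,0],0],
    [[-34,-5,0],[0,0,0],0],
    [[-34,-5,0],[0,0,0],0],
    [[-34,-5,0],[0,0,0],0],
    [[-34,-5,0],[0,0,0],0],
    [[-34,-5,0],[0,0,0],0],
    [[-34,-5,0],[0,0,0],0],
    [[-34,-5,0],[0,0,0],0],
    [[-34,-5,0],[0,0,0],0],
    [[-34,-5,0],[0,0,0],0],
    [[-34,-5,0],[0,0,0],0],
    [[-34,-5,0],[0,0,0],0],
    [[-15,-3,0],[0,0,0],0],
    [[0,0,0],[0,0,0],0],
    [[0,0,0],[0,0,0],0],
    [[0,0,0],[0,0,0],0],
    [[0,0,0],[0,0,0],0],
  ],
)

```text
time_s: 6.48
tcp_pos: [0.619, -0.326, 0.3641]
tool_rot: [-1.871, -2.521, -0.001]
ft_force: [0.2, 0.2, -1.1]
width: 0.19
grasp_force: 30.0
```

Run:
```python
from h import *
togo(.6028,-.2646,.196)
im,w=cloud("wrist"); save("w2.png",im); np.savez("w2.npz",im=im,w=w)
zz=w[...,2]
m=(zz>.062)&(zz<.078)&(np.abs(w[...,0]-.603)<.08)&(np.abs(w[...,1]+.265)<.08)
q=w[m]; print(cv2.minAreaRect((q[:,:2]*1000).astype(np.float32)),len(q),np.median(q[:,2]))
```

```text
t 6.48 grasp [ 0.6188 -0.3258  0.1971] axes [[-0.289, 0.957, -0.001], [0.957, 0.289, 0.001], [0.002, -0.001, -1.0]] shift mm [63.2  2.4  1.2] F [ 0.17  0.21 -1.07] w 17.7 gf 29.99739110469818
((604.7523193359375, -264.7154846191406), (60.15087127685547, 80.19397735595703), 82.37213134765625) 6640 0.06884141599350924
```

View pics/w2.png

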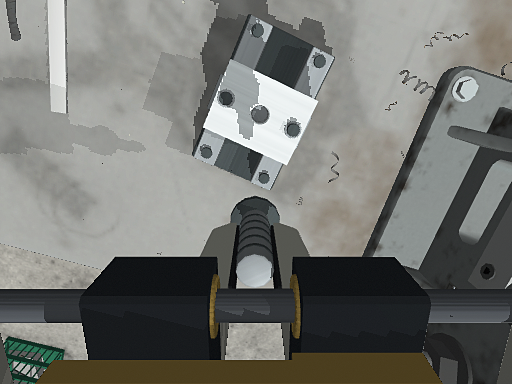

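The block is at (262,112) with the bore as its middle disc at (260,115) → about (0.6045,-0.265). That is 2 mm from the top-view value. The held drift shows its collar at (255,210). I'll measure the drift's offset in the grasp from this cloud.

Run:
```python
from h import *
z=np.load("w2.npz"); im,w=z["im"],z["w"]; s=arm.sense(); Rm=R.from_rotvec(s["tool_rot"]).as_matrix()
t=(w-s["tcp_pos"])@Rm*1000; t[...,2]-=167
sub=t[190:290,225:290].reshape(-1,3)
for a,b in((36,44),(20,30),(10,20),(0,10),(-10,0),(-25,-15)):
    q=sub[(sub[:,2]>a)&(sub[:,2]<b)&(np.abs(sub[:,1])<20)&(np.abs(sub[:,0])<25)]
    if len(q): print(a,b,len(q),"x",np.percentile(q[:,0],[1,50,99]).round(1),"y",np.percentile(q[:,1],[1,50,99]).round(1),"z",np.median(q[:,2]).round(1))
# bore: dark disc on block top
g=im.mean(2); K=g[100:132,244:278]; m=(K<105); ys,xs=np.nonzero(m)
n,l,st,c=cv2.connectedComponentsWithStats(m.astype(np.uint8)); print(st.tolist(),(c+[244,100]).round(1).tolist())
p=camera_params("wrist");Kc=np.array(p["mtx"]);T=np.array(p["tool_from_camera"])
for u in c+[244,100]:
    d=Rm@T[:3,:3]@np.r_[(u-Kc[:2,2])/[Kc[0,0],Kc[1,1]],1]; o=s["tcp_pos"]+Rm@T[:3,3]; print((o+d*(.069-o[2])/d[2]).round(4))
```

```text
36 44 788 x [-1.7  8.3 15.6] y [-15.    0.2  14.8] z 41.7
20 30 177 x [2.6 7.9 9.3] y [-8.8 -0.4  8.2] z 25.3
10 20 437 x [2.  8.1 9.2] y [-16.    0.1  18. ] z 15.0
0 10 531 x [2.3 8.1 9.2] y [-15.2   1.6  17.6] z 5.3
-10 0 589 x [2.2 8.1 9.3] y [-14.4   1.1  16.5] z -4.9
-25 -15 1469 x [-7.6  3.   8.8] y [-12.8   0.1  14.6] z -18.3
[[0, 0, 34, 32, 883], [17, 5, 1, 1, 1], [12, 6, 1, 1, 1], [7, 6, 18, 17, 203]] [[260.6, 115.7], [261.0, 105.0], [256.0, 106.0], [259.9, 114.7]]
[ 0.6063 -0.2659  0.069 ]
[ 0.604  -0.2574  0.069 ]
[ 0.6002 -0.2594  0.069 ]
[ 0.6055 -0.2653  0.069 ]
```

servo_tool(
  motion=[
    [[10,1,0],[0,0,0],0],
    [[17,1,0],[0,0,0],0],
    [[17,1.6,0],[0,0,0],0],
    [[12,1,0],[0,0,0],0],
    [[6,0,5],[0,0,0],0],
    [[0,0,10],[0,0,0],0],
    [[0,0,10],[0,0,0],0],
    [[0,0,5],[0,0,0],0],
    [[0,0,4],[0,0,0],0],
    [[0,0,0],[0,0,0],0],
    [[0,0,0],[0,0,0],0],
    [[0,0,0],[0,0,0],0],
    [[0,0,0],[0,0,0],0],
  ],
)

```text
time_s: 7.62
tcp_pos: [0.6057, -0.2672, 0.3312]
tool_rot: [1.874, 2.52, 0.0]
ft_force: [-0.6, 0.1, -2.0]
width: 0.193
grasp_force: 30.0
```

Run:
```python
from h import *
togo(.6052,-.2650,.1525)
im,w=cloud("wrist"); save("w3.png",cv2.resize(im[100:260,180:340],(640,640)[:2])[:600])
```

```text
t 7.62 grasp [ 0.6058 -0.2673  0.1642] axes [[-0.288, 0.958, 0.001], [0.958, 0.288, -0.001], [-0.001, 0.001, -1.0]] shift mm [ 2.4  0.1 11.7] F [-0.62  0.14 -2.  ] w 17.9 gf 29.997228384017944
```

View pics/w3.png

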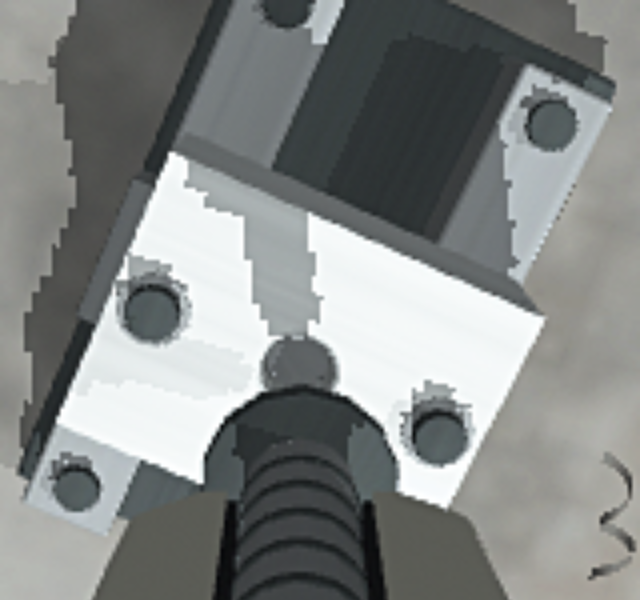

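The crop shows the bore at (300,365), in line with the drift's axis (column 300) and just ahead of the collar. I'll add +2.4 mm in x and feel downward.

servo_tool(
  motion=[
    [[2.4,0,0],[0,0,0],0],
    [[0,0,3],[0,0,0],0],
    [[0,0,3],[0,0,0],0],
    [[0,0,2],[0,0,0],0],
    [[0,0,0],[0,0,0],0],
    [[0,0,0],[0,0,0],0],
  ],
)

```text
time_s: 8.17
tcp_pos: [0.6048, -0.2645, 0.3224]
tool_rot: [-1.874, -2.521, 0.0]
ft_force: [-0.3, 0.3, -0.9]
width: 0.191
grasp_force: 30.0
```

servo_tool(
  motion=[
    [[0,0,1],[0,0,0],0],
    [[0,0,1],[0,0,0],0],
    [[0,0,1],[0,0,0],0],
    [[0,0,1],[0,0,0],0],
    [[0,0,0],[0,0,0],0],
    [[0,0,0],[0,0,0],0],
  ],
)

```text
time_s: 8.67
tcp_pos: [0.6048, -0.2645, 0.3187]
tool_rot: [-1.874, -2.521, 0.0]
ft_force: [0.7, 0.7, -1.6]
width: 0.19
grasp_force: 30.0
```

servo_tool(
  motion=[
    [[0,0,1],[0,0,0],0],
    [[0,0,1],[0,0,0],0],
    [[0,0,0],[0,0,0],0],
    [[0,0,0],[0,0,0],0],
  ],
)

```text
time_s: 9.0
tcp_pos: [0.6048, -0.2645, 0.3166]
tool_rot: [-1.874, -2.521, -0.0]
ft_force: [-0.0, -0.0, -2.1]
width: 0.187
grasp_force: 30.0
```

The tip is at about 66 mm with no contact, so it has entered the bore. Continuing gently.

servo_tool(
  motion=[
    [[0,0,1],[0,0,0],0],
    [[0,0,1],[0,0,0],0],
    [[0,0,0],[0,0,0],0],
    [[0,0,0],[0,0,0],0],
  ],
)

```text
time_s: 9.33
tcp_pos: [0.6048, -0.2645, 0.3146]
tool_rot: [-1.874, -2.521, 0.0]
ft_force: [-0.4, 0.4, -1.4]
width: 0.189
grasp_force: 30.0
```

servo_tool(
  motion=[
    [[0,0,1],[0,0,0],0],
    [[0,0,1],[0,0,0],0],
    [[0,0,0],[0,0,0],0],
    [[0,0,0],[0,0,0],0],
  ],
)

```text
time_s: 9.67
tcp_pos: [0.6048, -0.2645, 0.3126]
tool_rot: [-1.874, -2.521, -0.0]
ft_force: [0.0, 0.7, -1.1]
width: 0.189
grasp_force: 30.0
```

servo_tool(
  motion=[
    [[0,0,1],[0,0,0],0],
    [[0,0,1],[0,0,0],0],
    [[0,0,0],[0,0,0],0],
    [[0,0,0],[0,0,0],0],
  ],
)

```text
time_s: 10.0
tcp_pos: [0.6048, -0.2645, 0.3107]
tool_rot: [-1.874, -2.521, -0.0]
ft_force: [0.5, -0.4, -1.3]
width: 0.189
grasp_force: 30.0
```

servo_tool(
  motion=[
    [[0,0,1],[0,0,0],0],
    [[0,0,1],[0,0,0],0],
    [[0,0,0],[0,0,0],0],
    [[0,0,0],[0,0,0],0],
  ],
)

```text
time_s: 10.33
tcp_pos: [0.6048, -0.2645, 0.3086]
tool_rot: [-1.874, -2.521, 0.0]
ft_force: [0.4, 0.5, -2.5]
width: 0.191
grasp_force: 30.0
```

servo_tool(
  motion=[
    [[0,0,0.8],[0,0,0],0],
    [[0,0,0.8],[0,0,0],0],
    [[0,0,0.8],[0,0,0],0],
  ],
)

```text
time_s: 10.58
tcp_pos: [0.605, -0.2646, 0.3074]
tool_rot: [1.873, 2.52, -0.0]
ft_force: [-1.8, 1.1, 7.8]
width: 0.189
grasp_force: 30.0
```

servo_tool(
  motion=[
    [[0,0,0.8],[0,0,0],0],
    [[0,0,0.8],[0,0,0],0],
    [[0,0,0.8],[0,0,0],0],
  ],
)

```text
time_s: 10.83
tcp_pos: [0.6049, -0.2646, 0.3058]
tool_rot: [1.873, 2.52, -0.0]
ft_force: [-2.0, 1.0, 7.3]
width: 0.188
grasp_force: 30.0
```

servo_tool(
  motion=[
    [[0,0,0.8],[0,0,0],0],
    [[0,0,0.8],[0,0,0],0],
    [[0,0,0.8],[0,0,0],0],
  ],
)

```text
time_s: 11.08
tcp_pos: [0.6049, -0.2645, 0.3035]
tool_rot: [1.873, 2.52, -0.0]
ft_force: [-2.7, 0.6, 8.4]
width: 0.186
grasp_force: 30.0
```

The pin is moving at about 9–10 N net. Continuing at the same pace, easing the slight side load.

servo_tool(
  motion=[
    [[0,-0.4,0.8],[0,0,0],0],
    [[0,0,0.8],[0,0,0],0],
    [[0,0,0.8],[0,0,0],0],
    [[0,0,0.8],[0,0,0],0],
    [[0,0,0.8],[0,0,0],0],
    [[0,0,0.8],[0,0,0],0],
  ],
)

```text
time_s: 11.58
tcp_pos: [0.6047, -0.2646, 0.2988]
tool_rot: [1.873, 2.519, 0.0]
ft_force: [-2.0, 2.0, 8.2]
width: 0.189
grasp_force: 30.0
```

servo_tool(
  motion=[
    [[0,0,0.8],[0,0,0],0],
    [[0,0,0.8],[0,0,0],0],
    [[0,0,0.8],[0,0,0],0],
    [[0,0,0.8],[0,0,0],0],
    [[0,0,0.8],[0,0,0],0],
    [[0,0,0.8],[0,0,0],0],
  ],
)

```text
time_s: 12.08
tcp_pos: [0.6047, -0.2646, 0.294]
tool_rot: [1.873, 2.519, 0.0]
ft_force: [-2.0, 1.4, 8.5]
width: 0.188
grasp_force: 30.0
```

servo_tool(
  motion=[
    [[0,0,0.8],[0,0,0],0],
    [[0,0,0.8],[0,0,0],0],
    [[0,0,0.8],[0,0,0],0],
    [[0,0,0.8],[0,0,0],0],
    [[0,0,0.8],[0,0,0],0],
    [[0,0,0.8],[0,0,0],0],
  ],
)

```text
time_s: 12.58
tcp_pos: [0.6047, -0.2646, 0.2891]
tool_rot: [1.873, 2.52, 0.0]
ft_force: [-1.6, 1.2, 8.5]
width: 0.186
grasp_force: 30.0
```

servo_tool(
  motion=[
    [[0,0,0.8],[0,0,0],0],
    [[0,0,0.8],[0,0,0],0],
    [[0,0,0.8],[0,0,0],0],
    [[0,0,0.8],[0,0,0],0],
    [[0,0,0.8],[0,0,0],0],
  ],
)

```text
time_s: 13.0
tcp_pos: [0.6047, -0.2646, 0.2852]
tool_rot: [1.873, 2.519, 0.0]
ft_force: [-2.2, 0.7, 7.5]
width: 0.186
grasp_force: 30.0
```

servo_tool(
  motion=[
    [[0,0,0.6],[0,0,0],0],
    [[0,0,0.6],[0,0,0],0],
    [[0,0,0.4],[0,0,0],0],
  ],
)

```text
time_s: 13.25
tcp_pos: [0.6047, -0.2646, 0.2834]
tool_rot: [1.873, 2.52, 0.0]
ft_force: [-2.4, 2.4, 8.2]
width: 0.192
grasp_force: 30.0
```

servo_tool(
  motion=[
    [[0,0,0.4],[0,0,0],0],
    [[0,0,0.4],[0,0,0],0],
  ],
)

```text
time_s: 13.42
tcp_pos: [0.6047, -0.2646, 0.2826]
tool_rot: [1.873, 2.52, 0.0]
ft_force: [-2.0, 0.8, 7.2]
width: 0.189
grasp_force: 30.0
```

servo_tool(
  motion=[
    [[0,0,0.4],[0,0,0],0],
  ],
)

```text
time_s: 13.5
tcp_pos: [0.6047, -0.2646, 0.2822]
tool_rot: [1.873, 2.52, 0.0]
ft_force: [-1.7, 1.1, 8.3]
width: 0.185
grasp_force: 30.0
```

servo_tool(
  motion=[
    [[0,0,0.4],[0,0,0],0],
  ],
)

```text
time_s: 13.58
tcp_pos: [0.6047, -0.2646, 0.282]
tool_rot: [1.873, 2.52, 0.0]
ft_force: [-2.7, 1.5, 11.2]
width: 0.19
grasp_force: 30.0
```

servo_tool(
  motion=[
    [[0,0,0.3],[0,0,0],0],
    [[0,0,0],[0,0,0],0],
  ],
)

```text
time_s: 13.75
tcp_pos: [0.6047, -0.2646, 0.282]
tool_rot: [1.873, 2.519, 0.0]
ft_force: [-1.6, 1.4, 9.6]
width: 0.187
grasp_force: 30.0
```

Run:
```python
from h import *
togo(.6052,-.2650,.115)
im,w=cloud("wrist"); s=arm.sense(); Rm=R.from_rotvec(s["tool_rot"]).as_matrix()
z=w[...,2]; t=(w-s["tcp_pos"])@Rm*1000; t[...,2]-=167
r=np.hypot(t[...,0],t[...,1])
c=(r>11)&(r<15)&(t[...,0]>3)&(t[...,2]>25)&(t[...,2]<55); print("collar top",np.percentile(z[c],[10,50,90]).round(4))
b=(r>20)&(r<28)&(z>.06)&(z<.073);print("block",np.median(z[b]).round(4))
```

```text
t 13.75 grasp [ 0.6051 -0.2648  0.115 ] axes [[-0.288, 0.958, 0.002], [0.958, 0.288, -0.001], [-0.002, 0.002, -1.0]] shift mm [-0.2  0.1  0. ] F [-1.61  1.38  9.64] w 17.4 gf 30.001883804798126
collar top [0.073  0.0738 0.0746]
block 0.0689
```

The collar top is 4.9 mm above the block, so it's seated and the pin is at about 0.0275. TCP did not slip along the drift. Pulling out.

servo_tool(
  motion=[
    [[0,0,-2],[0,0,0],0],
    [[0,0,-5],[0,0,0],0],
    [[0,0,-8],[0,0,0],0],
    [[0,0,-10],[0,0,0],0],
    [[0,0,-10],[0,0,0],0],
    [[0,0,-15],[0,0,0],0],
    [[0,0,-15],[0,0,0],0],
    [[0,0,-15],[0,0,0],0],
    [[0,0,0],[0,0,0],0],
    [[0,0,0],[0,0,0],0],
  ],
)

```text
time_s: 14.63
tcp_pos: [0.6047, -0.2648, 0.3612]
tool_rot: [1.872, 2.519, 0.0]
ft_force: [0.6, -0.2, -1.0]
width: 0.188
grasp_force: 30.0
```

Run:
```python
from h import *
togo(.5552,.1110,.196)
im,w=cloud("wrist"); s=arm.sense(); Rm=R.from_rotvec(s["tool_rot"]).as_matrix()
t=(w-s["tcp_pos"])@Rm*1000; t[...,2]-=167
for a,b in((36,46),(20,30),(0,10)):
    q=t[190:290,225:290].reshape(-1,3); q=q[(q[:,2]>a)&(q[:,2]<b)&(np.abs(q[:,1])<18)&(np.abs(q[:,0])<25)]
    print(a,b,len(q),"x",np.percentile(q[:,0],[1,50,99]).round(1),"y",np.percentile(q[:,1],[1,50,99]).round(1),np.median(q[:,2]).round(1))
```

```text
t 14.63 grasp [ 0.6051 -0.265   0.1942] axes [[-0.288, 0.958, 0.003], [0.958, 0.288, -0.002], [-0.002, 0.002, -1.0]] shift mm [374.5  60.6  -2.6] F [ 0.57 -0.24 -1.05] w 17.5 gf 29.997466206550598
36 46 806 x [-2.5  7.7 14.9] y [-14.3   0.9  15.6] 40.0
20 30 180 x [1.  7.1 8.7] y [-8.1  0.8  9.3] 26.6
0 10 486 x [1.7 7.4 8.6] y [-14.7   1.8  17.6] 5.7
```

servo_tool(
  motion=[
    [[15,2,-2],[0,0,0],0],
    [[30,5,-2],[0,0,0],0],
    [[30,5,0],[0,0,0],0],
    [[30,5,0],[0,0,0],0],
    [[30,5,0],[0,0,0],0],
    [[30,5,0],[0,0,0],0],
    [[30,5,0],[0,0,0],0],
    [[30,5,0],[0,0,0],0],
    [[30,5,0],[0,0,0],0],
    [[30,5,0],[0,0,0],0],
    [[30,5,0],[0,0,0],0],
    [[30,5,0],[0,0,0],0],
    [[20,3,0],[0,0,0],0],
    [[10,1,0],[0,0,0],0],
    [[0,0,0],[0,0,0],0],
    [[0,0,0],[0,0,0],0],
    [[0,0,0],[0,0,0],0],
  ],
)

```text
time_s: 16.1
tcp_pos: [0.5549, 0.1112, 0.3634]
tool_rot: [1.875, 2.521, -0.001]
ft_force: [0.2, -0.6, -1.2]
width: 0.189
grasp_force: 30.0
```

Run:
```python
from h import *
togo(.5552,.1110,.0865)
im,w=cloud("wrist"); save("w4.png",im)
z=w[...,2]; m=(z>.035)&(z<.044)&(np.hypot(w[...,0]-.542,w[...,1]-.15)<.09); q=w[m]; print(cv2.minAreaRect((q[:,:2]*1000).astype(np.float32)),len(q))
```

```text
t 16.1 grasp [0.5548 0.111  0.1964] axes [[-0.288, 0.958, -0.0], [0.958, 0.288, -0.001], [-0.0, -0.001, -1.0]] shift mm [-1.000e-01  4.000e-01  1.099e+02] F [ 0.22 -0.57 -1.21] w 17.6 gf 29.997442066669464
((543.969482421875, 149.81321716308594), (64.18067932128906, 149.86572265625), 17.23339080810547) 8772
```

View pics/w4.png

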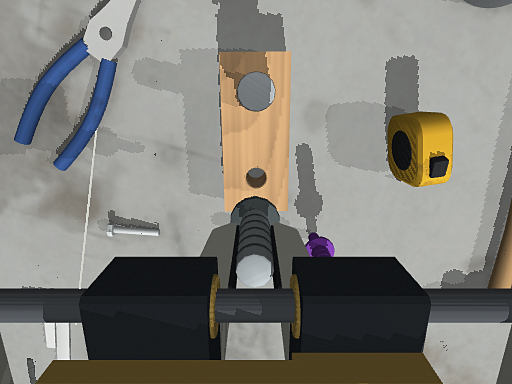

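The empty hole is at (256,177) → (0.5558, 0.1116), and the thick drift is undisturbed at (256,92). Centring, then lowering.

servo_tool(
  motion=[
    [[0.6,0.8,10],[0,0,0],0],
    [[0,0,20],[0,0,0],0],
    [[0,0,20],[0,0,0],0],
    [[0,0,12],[0,0,0],0],
    [[0,0,6],[0,0,0],0],
    [[0,0,5],[0,0,0],0],
    [[0,0,5],[0,0,0],0],
    [[0,0,5],[0,0,0],0],
    [[0,0,0],[0,0,0],0],
    [[0,0,0],[0,0,0],0],
  ],
)

```text
time_s: 16.98
tcp_pos: [0.5555, 0.1128, 0.2808]
tool_rot: [1.874, 2.521, 0.0]
ft_force: [-0.5, 0.7, -2.7]
width: 0.192
grasp_force: 30.0
```

servo_tool(
  motion=[
    [[0,0,5],[0,0,0],0],
    [[0,0,5],[0,0,0],0],
    [[0,0,5],[0,0,0],0],
    [[0,0,5],[0,0,0],0],
    [[0,0,2],[0,0,0],0],
    [[0,0,2],[0,0,0],0],
    [[0,0,0],[0,0,0],0],
    [[0,0,0],[0,0,0],0],
  ],
)

```text
time_s: 17.65
tcp_pos: [0.5554, 0.1129, 0.2566]
tool_rot: [-1.874, -2.521, 0.0]
ft_force: [-0.2, -0.3, -1.2]
width: 0.189
grasp_force: 30.0
```

servo_tool(
  motion=[
    [[-0.8,0,1],[0,0,0],0],
    [[0,0,1],[0,0,0],0],
    [[0,0,0.7],[0,0,0],0],
    [[0,0,0],[0,0,0],0],
  ],
)

```text
time_s: 17.98
tcp_pos: [0.5556, 0.112, 0.2539]
tool_rot: [-1.874, -2.521, 0.0]
ft_force: [-0.2, -0.5, -1.3]
width: 0.185
grasp_force: 30.0
```

servo_tool(
  motion=[
    [[0,0,0.5],[0,0,0],0],
    [[0,0,0.5],[0,0,0],0],
    [[0,0,0],[0,0,0],0],
  ],
)

```text
time_s: 18.23
tcp_pos: [0.5557, 0.1121, 0.253]
tool_rot: [1.874, 2.521, 0.0]
ft_force: [0.6, -0.4, -1.1]
width: 0.19
grasp_force: 30.0
```

Now 0.5 mm or less above its seat. Releasing slowly to 60 %, then withdrawing.

servo_tool(
  motion=[
    [[0,0,0.4],[0,0,0],0],
    [[0,0,0],[0,0,0],22],
    [[0,0,0],[0,0,0],25],
    [[0,0,0],[0,0,0],30],
    [[0,0,0],[0,0,0],40],
    [[0,0,0],[0,0,0],60],
    [[0,0,0],[0,0,0],60],
    [[0,0,0],[0,0,0],60],
    [[0,0,0],[0,0,0],60],
  ],
)

```text
time_s: 18.98
tcp_pos: [0.5556, 0.1121, 0.2525]
tool_rot: [-1.874, -2.521, -0.0]
ft_force: [0.6, -0.1, -0.7]
width: 0.584
grasp_force: 0.0
```

servo_tool(
  motion=[
    [[0,0,-5],[0,0,0],60],
    [[0,0,-10],[0,0,0],60],
    [[0,0,-15],[0,0,0],60],
    [[0,0,-20],[0,0,0],60],
    [[0,0,-20],[0,0,0],60],
    [[0,0,-25],[0,0,0],60],
    [[0,0,-25],[0,0,0],60],
    [[0,0,-20],[0,0,0],60],
    [[0,0,0],[0,0,0],60],
    [[0,0,0],[0,0,0],60],
    [[0,0,0],[0,0,0],60],
  ],
)

```text
time_s: 19.9
tcp_pos: [0.5552, 0.1121, 0.3922]
tool_rot: [-1.874, -2.521, 0.001]
ft_force: [-0.6, -0.2, 0.2]
width: 0.601
grasp_force: 0.0
```

Run:
```python
from h import *
togo(.5552,.1110,.0865)
im,w=cloud("wrist"); save("w5.png",im); zz=w[...,2]
hi=(zz>.095)&(zz<.115)&(np.abs(w[...,0]-.545)<.05)
n,l,st,c=cv2.connectedComponentsWithStats(hi.astype(np.uint8))
for i in range(1,n):
    if st[i,4]>80: q=w[l==i]; print(st[i].tolist(),np.median(q,0).round(4),cv2.minEnclosingCircle((q[:,:2]).astype(np.float32)))
```

```text
t 19.9 grasp [0.5551 0.1121 0.2252] axes [[-0.288, 0.958, -0.001], [0.958, 0.288, -0.0], [0.0, -0.001, -1.0]] shift mm [ -1.1  -0.2 138.7] F [-0.56 -0.19  0.16] w 55.9 gf 0.0
[238, 75, 34, 36, 954] [0.5325 0.188  0.1047] ((0.532600998878479, 0.1878843903541565), 0.014283491298556328)
[245, 175, 21, 22, 359] [0.5556 0.1135 0.1045] ((0.5558430552482605, 0.11222284287214279), 0.009379561059176922)
```

View pics/w5.png

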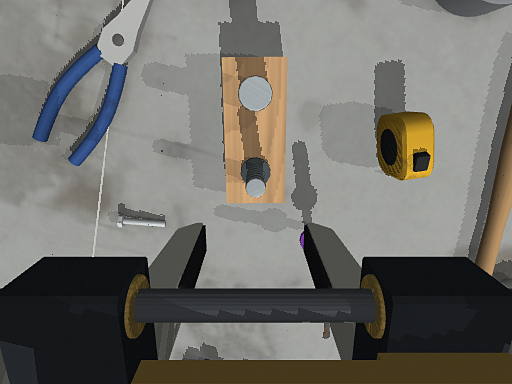

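The slim drift hangs upright at (255,186), about 1 mm from where it started, with its top at 104.5 mm. The thick drift at (255,93) hasn't moved, and the gripper is clear. Handing in.

```bash
python3 -c "
from h import *
print(hand_in())"
```

```text
the job is handed in; nothing more can be done
None
```

I drove the pin out with the slim drift (collar seated on the block, pin travel about 27.5 mm, readings up to about 11 N), hung the drift back in its own hole within about 1 mm, left the thick drift in place, and handed in at about 20 s.

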